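# Load the steel doming block under a spring hold-down flap

### The job

Load the small steel block into the bench fixture: swing the spring-closed flap up with one fingertip and hold it open while the other fingertip pushes the block along its lane under the flap, fully home against the end stop. Then take the fingers away so that the flap springs down onto the block. Only push the block, never pick it up or tip it, and leave the other things on the bench where they are.

Things in the scene. Friction and masses are not known exactly. Their poses are not given: they have to be found in the camera images.
- fixture: Fixed wooden base plate of the bench fixture, 245 mm long (X -125 to +120), Y -32 to +52, top 10 mm above the table. Origin: at table height, below the lane's centre line, level with the flap's front end. X: along the lane, the push direction (roughly world +y); Y: across, to the hinge side (roughly towards the robot); Z up. A steel hinge rail stands at X 0 to 115, Y +37 to +51, 28 mm high.
- lane (a point): Point on the lane's floor (10 mm above the table) at fixture X -125, Y 0: the lane's open end. The lane is 32 mm wide, straight along fixture X, between two aluminium strips (4 mm wide, the plate's full length, tops 16 mm above the table, below the fingertips' path). It is open to above, except where the closed flap covers it.
- stop (a point): Middle of the end stop's near face on the lane's floor (fixture X +60, Y 0). The stop is a bar across the lane, 6 mm thick, its top 18 mm above the table: a fingertip can pass over it.
- block: Loose steel doming block, 44 mm long (its x, along the lane), 30 mm wide, 30 mm high, about 0.3 kg, round hollows in its top and one side. Origin: centre of its underside. It starts in the lane, its front face 20 to 60 mm short of the flap. Home: its front face touches the end stop, origin at fixture X +38.
- flap: Aluminium flap over fixture X 0 to 115. Origin: on its hinge axis (parallel to the lane, fixture Y +31, 24 mm above the table) at X 0; axes as the fixture's when closed, so its roll is minus the opening angle. Closed (0) it slopes up across the lane at 25 degrees and its front end stops the block. It opens to 1.25 rad, clears the block above 0.45, and lies on it at about 0.4.
- flap_edge (a point): Middle of a free-turning steel roller (10 mm thick, 115 mm long, 44 mm from the hinge) on the flap's free edge; closed: fixture X +57, Y -9, 43 mm above the table. An upright finger, its tip lower than this, moved from outside in +Y against the roller swings it up (3 to 5 N); the roller runs up the finger to about 65 mm above the table. With that finger over the lane's centre the block passes.
- dish: Round aluminium dish, 84 mm across, 16 mm high, beside the fixture on the side of the flap's free edge; leave alone. Origin: about the centre of its underside.
- punch: Upright steel doming punch, 18 mm thick, 73 mm tall, standing 100 to 120 mm from the lane's centre line on the free-edge side, beside the lane's open part; leave alone. Origin: about the centre of its underside.
- ring_blank: Upright brass slug, 24 mm across, 20 mm high, near the hinge rail on the robot's side; leave alone. Origin: about the centre of its underside.
- caliper: Sliding caliper lying on the bench, 150 mm long; leave alone. Origin: about the centre of its underside.
- jar: White jar with a green cap, 68 mm across, 85 mm tall; leave alone. Origin: about the centre of its underside.
- spare_block: Wooden cube, 50 mm, with a hollow in its top; leave alone. Origin: about the centre of its underside.
- screwdriver: Screwdriver lying on the bench, 160 mm long; leave alone. Origin: about the centre of its underside.
Mind the look-alikes: they are no part of the job. Leave any blue or orange look-alike of the block alone.

How it is judged:
On the way, in this order (a step that is already met when the one before it is completed fails the run):
1. a finger holds the flap open while the block is still in front of it (angle between flap's own z axis and vertical above 0.5 rad and contact force between any of the fingers, the arm and flap above 0.2 N and x of block in the frame of fixture below -0.015 m), for 0.2 s.
2. the block is pushed in under the flap while a finger holds the flap open (angle between flap's own z axis and vertical above 0.5 rad and contact force between any of the fingers, the arm and flap above 0.2 N and x of block in the frame of fixture between -0.005 and 0.034 m and contact force between the fingers and block above 0.05 N), for 0.1 s.
At the end, for the whole second after the job is handed in: The block stands flat in the lane within 4 mm of the end stop, at rest, with the flap sprung down onto it (opened by 0.2 to 0.5 rad, pressing on the block with over 0.5 N); the bystanders are within 30 mm of where they were (x of block in the frame of fixture between 0.034 and 0.042 m and y of block in the frame of fixture between -0.005 and 0.005 m and z of block in the frame of fixture below 0.014 m and angle between block's own z axis and vertical below 0.1 rad and angle between flap's own z axis and vertical between 0.2 and 0.5 rad and contact force between flap and block above 0.5 N and linear speed of block below 0.01 m/s and not (distance of dish from where it was at the start of the episode above 0.03 m) and not (distance of punch from where it was at the start of the episode above 0.03 m) and not (distance of ring_blank from where it was at the start of the episode above 0.03 m) and not (distance of caliper from where it was at the start of the episode above 0.03 m) and not (distance of jar from where it was at the start of the episode above 0.03 m) and not (distance of spare_block from where it was at the start of the episode above 0.03 m) and not (distance of screwdriver from where it was at the start of the episode above 0.03 m)); the robot touches nothing.
It fails at once if the block is lifted by more than 10 mm (z of block in the frame of fixture above 0.02 m).
It fails at once if the block is tipped (angle between block's own z axis and vertical above 0.35 rad).
It fails at once if another thing on the bench is moved by more than 30 mm or lifted (distance of any of dish, punch, ring_blank, caliper, jar, spare_block, screwdriver from where it was at the start of the episode above 0.03 m).
It also fails if it takes over 45 s, if anything falls off the work surface, if the arm or the gripper's body presses on something with over 40 N, if the wrist force passes 120 N, or if a joint passes its speed limit or range.

### The arm

A 6-joint arm with a two-finger parallel gripper is mounted at the origin on the work surface. World frame = base frame: x ahead of the robot, y to its left, z up, the work surface at z = 0. Lengths are in m, angles in rad, forces in N, time in s.
With the tool pointing down it reaches from about 0.4 to 0.825 m from the base axis. Payload 7 kg.
Tool frame: the origin (TCP) lies between the finger pads; the fingertips stand 8 mm ahead of it and the grasp point (between the pads) lies 11 mm behind it (r.tcp_to_tips is the distance from the TCP to the fingertips, in m); z points along the fingers, y is the line along which they close (so a half turn about z gives the same grasp; the last joint's range is limited). The gripper opens to 85 mm and grips with 20 to 120 N. Pads are 22 mm wide; open, the fingers measure 114 mm over their backs; the gripper's body (76 mm by 85 mm) begins 54 mm behind the grasp point. The pads swing forward as they close: fully open they stand 13 mm farther back than shut.
Start: joints at [-1.01, 0.359, 0.012, 0, -1.224, -0.288], TCP at [0.182, -0.65, 0.239] pointing down, gripper open.
Joint ranges: [-3.07, 3.07], [-1.43, 2.12], [-1.02, 1.25], [-3.03, 1.67], [-3.05, -0], [-3.03, 3.03]. Speed limits (rad/s): [2.39, 2.39, 3.01, 3.14, 3.14, 3.14].

### API

Orientations are given as a unit quaternion [w, x, y, z].
In Python, from cell import r gives the robot as it stands.
- The arm moves only by the shell command python3 -m crank, which reads ROWS from standard input. ROWS is a JSON list of rows, 1 to 5 of them, each of 7 numbers: dx, dy, dz in shares of 60 cm (1.0 is 60 cm), then a rotation vector rx, ry, rz in fractions of the full range, 1 being 4 rad, then the finger opening in m; each row shifts and turns the commanded pose from where the row before left it, along the tool's axes as they then stand; what a row does not reach is not made up. A row lasts 1/12 s, in which the tool goes at most 0.0417 m and 0.125 rad, less where a joint would pass 70% of its speed; a pose out of reach is approached as far as the arm can. The fingers move at their own pace and stop on an object; the grip force is fixed at half the most. Time passes only in rows, so rows that do not move let the fingers close. It prints the time, the measured TCP pose, the force, the opening and the grip force at its end. No shift or turn number may pass 1 either way. Input that does not fit is refused with a message, and nothing moves.
- r.read_state(): the state, without advancing time (a new reading comes with each control period).
- r.read_camera(name): name is "scene" or "top" or "wrist"; returns a dict with "image" (400x640x3 uint8, red, green, blue), "K" (3x3 intrinsics, pixels), "R" (3x3) and "t" (3): a world point X has camera coordinates R X + t; the wrist camera has in their place "T_tool_cam" (4x4, takes a point from camera to tool coordinates, whose origin is the TCP and whose axes are the flange's). Camera axes: x right, y down, z forward; pixel columns grow to the right and rows downward; lengths in m; the calibration is good to about 2 mm. A picture is of the moment at which its call begins: read the wrist's pose just before it. There is no depth.
- r.hand_in(): hands the job in; it is judged then, once.
Trained networks look in a picture, given as the dict that the camera call returned (one of the last four; its "shot" number tells which), for a name from the list of things; names that differ only in an ending like _2 or _b are one class to them, and where a whole thing is asked for, a point or a joint stands for the part that bears it (a point fixed in the world has none). Each returns a list of dicts, best first, with "confidence" (0 to 1); they miss things now and then, are a little off and sometimes report something else, mostly with a low value. They report only what shows in the picture. A call takes as long as a camera call. They do not tell look-alikes from the thing itself.
- r.spot_in(picture, name): "location" ([row, column] in pixels, amid what is visible of it).
- r.silhouettes(picture, name): "mask" (400x640 bool, what is visible of it) and "location" ([row, column] in pixels, amid what is visible of it).
- r.tip_of(picture, name): "location" ([row, column] in pixels: a listed point, or the origin of a listed thing).
The state is a dict: "time_s": time; "joint_pos": joint angles; "qd": joint speeds; "tau": joint torques, N m; "tool_pos": TCP position; "orientation": TCP orientation; "ft_force": force on the tool from outside, world axes, zero at the start; "wrist_torque": the same for the moment, N m; "grip_width": finger opening in m; "grip_force": force on a finger pad.
Only numpy, scipy, OpenCV 4.12 (cv2) and the standard library are available. Lean on these libraries where they do the work, as an engineer would, in place of code of your own. Each camera call takes 0.05 s, during which the arm holds its last target. There are 200 camera calls.

## Working session

There is one attempt and no reset: what is moved stays moved. The work goes in short steps, Python scripts to look and compute and a shell command to move; the robot and the scene stay as the last step left them, time stands still between calls to the robot, and variables do not carry over. Pictures are saved under pics/ and viewed, at most 10 in all, crops included, and the job is handed in when it is done.

```bash
ls; mkdir -p pics; cat > h.py <<'E'
import numpy as np, cv2
from cell import r
from scipy.spatial.transform import Rotation as Ro
def ray(c,px):
    d=np.linalg.inv(c["K"])@np.array([px[1],px[0],1.0])
    R=np.array(c["R"]);t=np.array(c["t"]); return -R.T@t, R.T@d
def atz(c,px,z):
    o,d=ray(c,px); return o+d*(z-o[2])/d[2]
def tri(c1,p1,c2,p2):
    o1,d1=ray(c1,p1);o2,d2=ray(c2,p2)
    d1/=np.linalg.norm(d1);d2/=np.linalg.norm(d2)
    s=np.linalg.lstsq(np.c_[d1,-d2],o2-o1,rcond=None)[0]
    a=o1+s[0]*d1;b=o2+s[1]*d2
    return (a+b)/2,np.linalg.norm(a-b)
def proj(c,X):
    p=np.array(c["K"])@(np.array(c["R"])@np.array(X)+np.array(c["t"])); return p[1]/p[2],p[0]/p[2]
def save(c,n): cv2.imwrite("pics/"+n,c["image"][:,:,::-1])
def quatR(q): return Ro.from_quat([q[1],q[2],q[3],q[0]])
E
python3 - <<'E'
from h import *
np.set_printoptions(precision=4,suppress=True)
a=r.read_camera("top");b=r.read_camera("scene");save(a,"top0.png");save(b,"scene0.png")
for n in ["fixture","lane","stop","block","flap","flap_edge","dish","punch","ring_blank"]:
    A=r.tip_of(a,n);B=r.tip_of(b,n)
    print(n,[(np.round(x["location"]).tolist(),round(x["confidence"],2)) for x in A][:3],[(np.round(x["location"]).tolist(),round(x["confidence"],2)) for x in B][:3])
    if A: print("   top@z0",atz(a,A[0]["location"],0), end=' ')
    if A and B: print(tri(a,A[0]["location"],b,B[0]["location"]))
    else: print()
s=r.read_state();print(s["tool_pos"],s["orientation"],quatR(s["orientation"]).as_matrix(),r.tcp_to_tips)
E
```

```text
pics
fixture [([234.0, 313.0], 0.89), ([185.0, 200.0], 0.35)] [([217.0, 343.0], 0.84)]
   top@z0 [0.5158 0.0058 0.    ] (array([0.5149, 0.0067, 0.0038]), np.float64(0.002281257383608603))
lane [([213.0, 365.0], 0.8), ([173.0, 328.0], 0.66)] [([203.0, 292.0], 0.6)]
   top@z0 [ 0.5633 -0.114   0.    ] (array([ 0.5621, -0.1126,  0.0124]), np.float64(0.0003495767548487068))
stop [([242.0, 288.0], 0.84), ([172.0, 326.0], 0.29)] [([221.0, 367.0], 0.74)]
   top@z0 [0.4984 0.0645 0.    ] (array([0.4974, 0.0645, 0.0127]), np.float64(0.0018273973088278853))
block [([222.0, 409.0], 0.74), ([170.0, 359.0], 0.69), ([163.0, 404.0], 0.67)] [([206.0, 310.0], 0.66), ([227.0, 263.0], 0.66), ([186.0, 272.0], 0.66)]
   top@z0 [ 0.5396 -0.2156  0.    ] (array([ 0.5096, -0.1797, -0.0471]), np.float64(0.10943096298948658))
flap [([245.0, 319.0], 0.89)] [([205.0, 347.0], 0.71), ([214.0, 362.0], 0.69)]
   top@z0 [ 0.4907 -0.0076  0.    ] (array([ 0.4886, -0.0055,  0.0184]), np.float64(0.00484933646451482))
flap_edge [([239.0, 287.0], 0.78)] [([211.0, 360.0], 0.64)]
   top@z0 [0.5061 0.0667 0.    ] (array([0.5081, 0.0595, 0.045 ]), np.float64(0.012236783328414708))
dish [([188.0, 268.0], 0.63)] [([262.0, 341.0], 0.55)]
   top@z0 [0.6256 0.1111 0.    ] (array([0.6274, 0.1074, 0.0061]), np.float64(0.008128573483675617))
punch [([176.0, 325.0], 0.38)] [([237.0, 284.0], 0.46)]
   top@z0 [ 0.6519 -0.0239  0.    ] (array([ 0.6558, -0.0299,  0.0134]), np.float64(0.017319828147877678))
ring_blank [([273.0, 310.0], 0.51)] [([201.0, 366.0], 0.44)]
   top@z0 [0.4281 0.0151 0.    ] (array([0.4305, 0.0123, 0.0054]), np.float64(0.007170412581497525))
[ 0.1818 -0.65    0.2393] [ 0.     -0.136   0.9907 -0.    ] [[-0.963  -0.2694  0.    ]
 [-0.2694  0.963  -0.    ]
 [-0.     -0.     -1.    ]] 0.008
```

```bash
python3 - <<'E'
import cv2,numpy as np
a=cv2.imread("pics/top0.png");b=cv2.imread("pics/scene0.png")
a=cv2.resize(a[130:310,220:440],(800,655))[:600]
b=cv2.resize(b[160:295,230:430],(800,540))
cv2.imwrite("pics/topc.png",a);cv2.imwrite("pics/scenec.png",b)
E
```

```text
(no output)
```

View pics/topc.png

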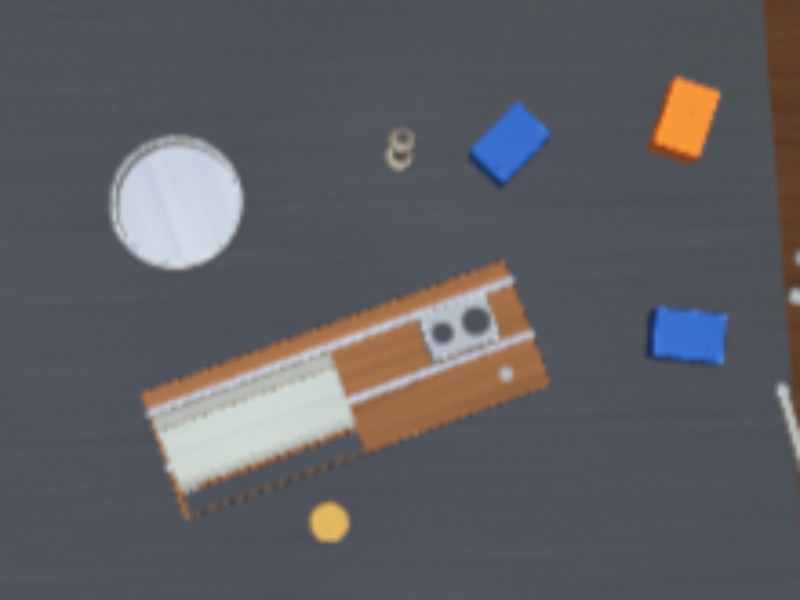

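View pics/scenec.png

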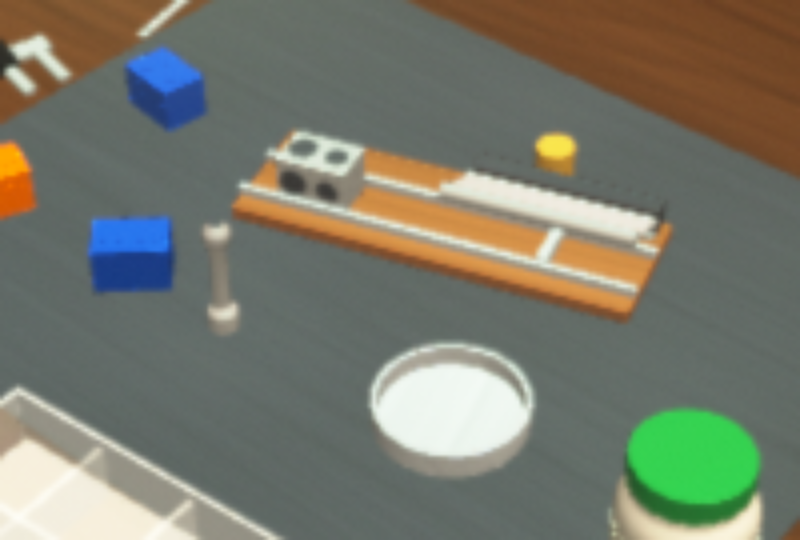

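The steel block with two hollows, in the lane, is the target: top crop (459,325), full image about row 219, column 346. The look-alikes are blue at crop (510,143) and (688,335), and orange at (685,118); none of them is in the lane. The plate corners show at (503,262), (548,382), (187,519) and (143,393). The scene crop confirms the same block at (320,165).

```bash
cat >> h.py <<'E'
def fit(M,W):
    # planar rigid fit fixture->world
    M=np.array(M,float);W=np.array(W)[:,:2]
    m=M.mean(0);w=W.mean(0);z=((W-w)@[1,1j])@np.conj((M-m)@[1,1j]);an=np.angle(z)
    Rm=np.array([[np.cos(an),-np.sin(an)],[np.sin(an),np.cos(an)]]);return an,w-Rm@m,(M@Rm.T+(w-Rm@m)-W)
E
python3 - <<'E'
from h import *
np.set_printoptions(precision=4,suppress=True)
a=r.read_camera("top");b=r.read_camera("scene")
f=lambda x,y:(130+y/3.639,220+x/3.636)
g=lambda x,y:(160+y/4,230+x/4)
M=[(-125,-32),(-125,52),(120,52),(120,-32)]
Wt=[atz(a,f(*p),.01) for p in [(503,262),(548,382),(187,519),(143,393)]]
an,o,res=fit(np.array(M)/1000,Wt);print("top",np.degrees(an),o,res*1000)
Ws=[atz(b,g(*p),.01) for p in [(233,208),(628,316)]]
an2,o2,res=fit(np.array([M[0],M[3]])/1000,Ws);print("scene",np.degrees(an2),o2,res*1000)
c,s=np.cos(an),np.sin(an);F=lambda X:np.array([[c,s],[-s,c]])@(np.array(X)[:2]-o)
for n in ["lane","stop"]:
    A=r.tip_of(a,n);print(n,F(atz(a,A[0]["location"],.01)))
for n in ["dish","punch","ring_blank"]:
    A=r.tip_of(a,n);
    if A: print(n,F(atz(a,A[0]["location"],.0)))
A=r.silhouettes(a,"block")
for m in A:
    if abs(m["location"][0]-219)<8 and abs(m["location"][1]-346)<12:
        P=[F(atz(a,(i,j),.04)) for i,j in np.argwhere(m["mask"])];P=np.array(P);print("block",m["confidence"],P.min(0),P.max(0),P.mean(0))
for q in [(418,322),(436,362),(497,340),(484,294)]: print("top corner",F(atz(a,f(*q),.04)))
for q in [(297,131),(366,150),(335,168),(275,148)]: print("scene top corner",F(atz(b,g(*q),.04)))
E
```

```text
top 109.26330003466862 [0.5187 0.0074] [[ 1.7673 -0.7131]
 [-0.9474 -2.1116]
 [-0.5972  1.084 ]
 [-0.2227  1.7406]]
scene 108.71163126166695 [0.5204 0.0109] [[ 0.302  -0.8916]
 [-0.302   0.8916]]
lane [-0.1238 -0.0058]
stop [ 0.0582 -0.1362]
dish [ 0.065  -0.1352]
punch [-0.0788 -0.1241]
ring_blank [0.0409 0.0807]
block 0.71 [-0.1016 -0.0153] [-0.0556  0.016 ] [-0.0786  0.0004]
top corner [-0.0577 -0.0117]
top corner [-0.0595  0.0152]
top corner [-0.0995  0.0156]
top corner [-0.1021 -0.0138]
scene top corner [-0.1009  0.0134]
scene top corner [-0.0555  0.0118]
scene top corner [-0.065  -0.0109]
scene top corner [-0.1056 -0.0067]
```

The manual's scale: shifts go in shares of 60 cm and turns go in shares of 4 rad. Converting my numbers, -0.028 m / 0.6 = -0.0467, -0.025 m / 0.6 = -0.0417, -0.0588 rad / 4 = -0.0147.

```bash

echo '[[-0.0417,0.0167,0,0,0,-0.0147,0],[-0.0467,0.0325,0,0,0,0,0],[-0.0467,0.0325,0,0,0,0,0],[-0.0467,0.0325,0,0,0,0,0],[-0.0467,0.0325,0,0,0,0,0]]' | python3 -m crank
echo '[[-0.0467,0.0325,0,0,0,0,0],[-0.0467,0.0325,0,0,0,0,0],[-0.0467,0.0325,0,0,0,0,0],[-0.0467,0.0325,0,0,0,0,0],[-0.0467,0.0325,0,0,0,0,0]]' | python3 -m crank
echo '[[-0.0467,0.0325,0,0,0,0,0],[-0.0467,0.0325,0,0,0,0,0],[-0.0467,0.0325,0,0,0,0,0],[-0.0467,0.0325,0,0,0,0,0],[-0.0467,0.0325,0,0,0,0,0]]' | python3 -m crank
echo '[[-0.0467,0.0325,0,0,0,0,0],[-0.0467,0.0325,0,0,0,0,0],[-0.0467,0.0325,0,0,0,0,0],[0,0,0.05,0,0,0,0],[0,0,0.05,0,0,0,0]]' | python3 -m crank
cat >> h.py <<'E'
AN=np.radians(109.0);O=np.array([0.5187,0.008])
Rf=np.array([[np.cos(AN),np.sin(AN)],[-np.sin(AN),np.cos(AN)]])
F=lambda X:Rf@(np.array(X)[:2]-O)
def where():
    s=r.read_state();m=quatR(s["orientation"]).as_matrix()
    print("t",s["time_s"],"fix",F(s["tool_pos"]).round(4),"z",round(s["tool_pos"][2],4),"yaw",round(np.degrees(np.arctan2(m[1,1],m[0,1])),2),"f",np.round(s["ft_force"],2),"w",round(s["grip_width"],4));return s
E
python3 -c "
from h import *
where();b=r.read_camera('scene');a=r.read_camera('top');save(b,'s1.png')
cv2.imwrite('pics/s1c.png',cv2.resize(b['image'][100:260,200:420,::-1],(800,582)))"
```

```text
time_s: 1.82
tool_pos: [0.2843, -0.5222, 0.2393]
orientation: [0.0, -0.165, 0.986, -0.0]
ft_force: [1.4, 0.8, 0.7]
grip_width: 0.0257
grip_force: 0.0
time_s: 2.23
tool_pos: [0.3851, -0.3843, 0.2396]
orientation: [0.0, -0.165, 0.986, -0.0]
ft_force: [0.9, 0.0, 0.0]
grip_width: 0.0001
grip_force: 0.0
time_s: 2.65
tool_pos: [0.4858, -0.2464, 0.2397]
orientation: [0.0, -0.165, 0.986, -0.0]
ft_force: [0.7, -0.0, 0.4]
grip_width: -0.0002
grip_force: 0.0
time_s: 3.07
tool_pos: [0.5478, -0.1635, 0.1802]
orientation: [0.002, -0.167, 0.986, -0.0]
ft_force: [-0.7, 0.4, -1.0]
grip_width: 0.0002
grip_force: 0.0
t 3.0667 fix [-0.1716  0.0283] z 0.1802 yaw 109.18 f [-0.66  0.39 -0.97] w 0.0002
```

View pics/s1c.png

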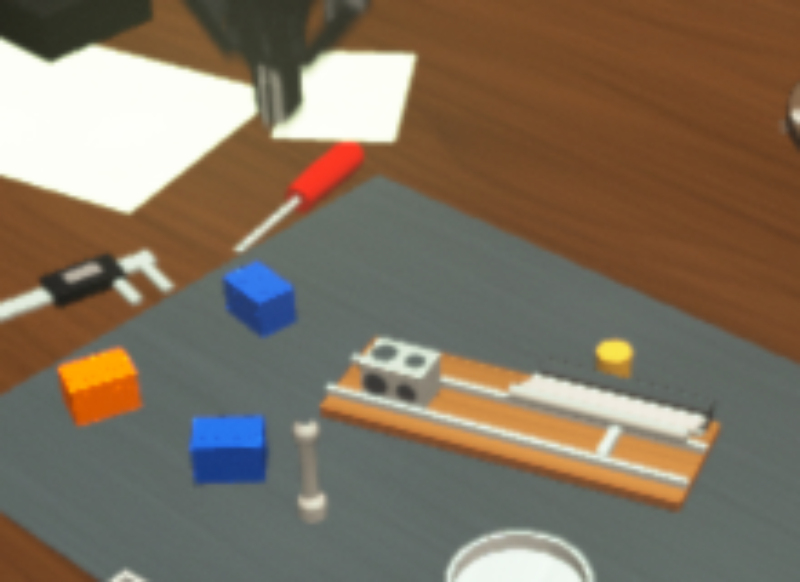

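The closed tips show at crop (275,120), in front of the screwdriver. The block still stands in its lane at (400,372), and nothing has been disturbed. Next I move above the lane's end and check with the wrist camera.

Scaled: 0.023 m / 0.6 = 0.0383, -0.0143 m / 0.6 = -0.0238.

```bash

echo '[[-0.0238,0.0383,0,0,0,0,0],[-0.0233,0.0383,0,0,0,0,0],[0,0,0,0,0,0,0],[0,0,0,0,0,0,0]]' | python3 -m crank
python3 - <<'E'
from h import *
s=where()
def wc():
    s=r.read_state();w=r.read_camera("wrist");T=np.eye(4);T[:3,:3]=quatR(s["orientation"]).as_matrix();T[:3,3]=s["tool_pos"]
    C=np.linalg.inv(T@np.array(w["T_tool_cam"]));w["R"]=C[:3,:3];w["t"]=C[:3,3];return w
w=wc();save(w,"w1.png")
for n,z in [("lane",.01),("stop",.01),("fixture",0),("flap_edge",.043),("flap",.024),("block",.01),("punch",0)]:
    A=r.tip_of(w,n);print(n,[(np.round(x["location"]).tolist(),round(x["confidence"],2),F(atz(w,x["location"],z)).round(4)) for x in A[:3]])
b=r.read_camera("scene");print("tip proj",proj(b,s["tool_pos"]-[0,0,.008]))
E
```

```text
time_s: 3.5
tool_pos: [0.558, -0.112, 0.1811]
orientation: [0.001, -0.166, 0.986, -0.0]
ft_force: [-1.2, -0.3, -0.4]
grip_width: 0.0002
grip_force: 0.0
t 3.5 fix [-0.1262  0.0019] z 0.1811 yaw 109.09 f [-1.24 -0.29 -0.44] w 0.0002
lane [([181.0, 319.0], 0.56, array([-0.1244,  0.0023]))]
stop [([178.0, 504.0], 0.67, array([0.0569, 0.0056])), ([158.0, 82.0], 0.51, array([-0.3541,  0.0247]))]
fixture [([180.0, 441.0], 0.7, array([-0.0006,  0.0016]))]
flap_edge [([203.0, 519.0], 0.87, array([ 0.0545, -0.0092]))]
flap [([155.0, 450.0], 0.88, array([-0.004 ,  0.0308]))]
block [([250.0, 191.0], 0.77, array([-0.2598, -0.073 ])), ([182.0, 362.0], 0.69, array([-0.0821,  0.0015])), ([266.0, 291.0], 0.55, array([-0.1546, -0.0921]))]
punch [([278.0, 350.0], 0.52, array([-0.0895, -0.1118]))]
tip proj (np.float64(144.17256525643947), np.float64(289.3843392307287))
```

View pics/w1.png

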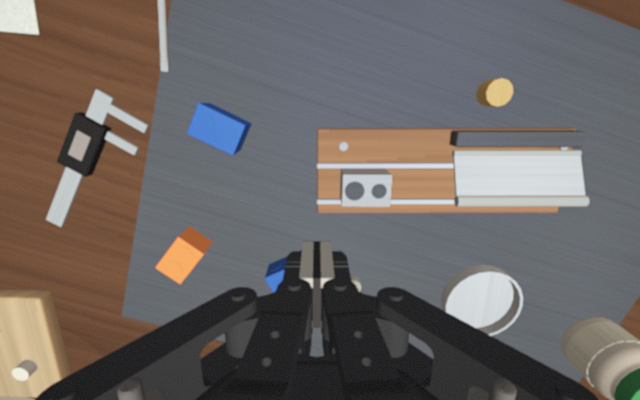

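The wrist view puts the lane's open end at column 318, between the strips at rows 166 and 202. The steel block is at (365,190), and the plate edges lie along the image rows, so the yaw is right. The points agree with the fixture frame to about 2 mm, so I go down behind the block and push it forward about 38 mm.

Scaled: 0.037 m / 0.6 = 0.0617, 0.036 m / 0.6 = 0.06.

```bash

echo '[[0,0,0.0617,0,0,0,0],[0,0,0.0617,0,0,0,0],[0,0,0.0617,0,0,0,0],[0,0,0.06,0,0,0,0],[0,0,0,0,0,0,0]]' | python3 -m crank
echo '[[0,0.0133,0,0,0,0,0],[0,0.0133,0,0,0,0,0],[0,0.0133,0,0,0,0,0],[0,0.0133,0,0,0,0,0],[0,0.0133,0,0,0,0,0]]' | python3 -m crank
echo '[[0,0.0117,0,0,0,0,0],[0,0,0,0,0,0,0]]' | python3 -m crank
python3 -c "
from h import *
where();a=r.read_camera('top');b=r.read_camera('scene')
for m in r.silhouettes(a,'block'):
    P=np.array([F(atz(a,ij,.04)) for ij in np.argwhere(m['mask'])]);print(m['confidence'],P.min(0),P.max(0))
"
```

```text
time_s: 4.37
tool_pos: [0.5523, -0.113, 0.0259]
orientation: [-0.005, -0.164, 0.986, 0.001]
ft_force: [-1.6, -1.1, 0.4]
grip_width: 0.0
grip_force: 0.0
time_s: 4.78
tool_pos: [0.5449, -0.0736, 0.0342]
orientation: [0.002, -0.165, 0.986, 0.0]
ft_force: [0.1, -1.6, -0.7]
grip_width: -0.0001
grip_force: 0.6
time_s: 4.95
tool_pos: [0.542, -0.0666, 0.0334]
orientation: [0.001, -0.166, 0.986, 0.0]
ft_force: [-1.3, -0.7, 0.1]
grip_width: 0.0001
grip_force: 0.0
t 4.95 fix [-0.0781  0.0023] z 0.0334 yaw 109.08 f [-1.28 -0.7   0.14] w 0.0001
0.84 [-0.2350834   0.03086218] [-0.18426248  0.07457725]
0.64 [-0.28192891 -0.0996327 ] [-0.2300252  -0.04761349]
0.42 [-0.08355553  0.02664014] [0.10369111 0.05346903]
```

Scaled: -0.03 m / 0.6 = -0.05, -0.02 m / 0.6 = -0.0333.

```bash

echo '[[0,-0.0167,0,0,0,0,0],[0,0,-0.05,0,0,0,0],[0,0,-0.05,0,0,0,0],[0,0,-0.05,0,0,0,0],[-0.0167,0.0167,-0.0333,0,0,0,0.085]]' | python3 -m crank
echo '[[-0.0333,0.025,0,0,0,0,0.085],[-0.0333,0.025,0,0,0,0,0.085],[0,0.025,0,0,0,0,0.085],[0,0,0,0,0,0,0.085],[0,0,0,0,0,0,0.085]]' | python3 -m crank
python3 - <<'E'
from h import *
s=where()
s=r.read_state();w=r.read_camera("wrist");T=np.eye(4);T[:3,:3]=quatR(s["orientation"]).as_matrix();T[:3,3]=s["tool_pos"]
C=np.linalg.inv(T@np.array(w["T_tool_cam"]));w["R"]=C[:3,:3];w["t"]=C[:3,3];save(w,"w2.png")
print(proj(w,s["tool_pos"]-[0,0,.008]))
for n,z in [("lane",.01),("stop",.01),("fixture",0),("flap_edge",.043),("flap",.024),("block",.01)]:
    A=r.tip_of(w,n);print(n,[(np.round(x["location"]).tolist(),round(x["confidence"],2),F(atz(w,x["location"],z)).round(4)) for x in A[:3]])
for m in r.silhouettes(w,'block'):
    P=np.array([F(atz(w,ij,.04)) for ij in np.argwhere(m['mask'])]);print(m['confidence'],P.min(0),P.max(0))
E
```

```text
time_s: 5.52
tool_pos: [0.5514, -0.0667, 0.1449]
orientation: [0.001, -0.164, 0.986, -0.0]
ft_force: [0.2, 0.2, 0.4]
grip_width: 0.0106
grip_force: 0.0
time_s: 5.93
tool_pos: [0.5744, -0.0094, 0.142]
orientation: [-0.0, -0.165, 0.986, -0.0]
ft_force: [0.0, -0.7, -0.4]
grip_width: 0.0728
grip_force: 0.0
t 5.9333 fix [-0.0346 -0.047 ] z 0.142 yaw 109.04 f [ 0.05 -0.71 -0.41] w 0.0728
(np.float64(260.2968504172175), np.float64(317.5003652940605))
lane [([137.0, 207.0], 0.97, array([-0.1264,  0.0011]))]
stop [([136.0, 431.0], 0.68, array([0.0593, 0.0018]))]
fixture [([136.0, 356.0], 0.57, array([-0.0011,  0.0008]))]
flap_edge [([155.0, 441.0], 0.74, array([ 0.0568, -0.0091]))]
flap [([97.0, 362.0], 0.58, array([-0.0007,  0.0323]))]
block [([71.0, 92.0], 0.81, array([-0.2114,  0.0517])), ([220.0, 70.0], 0.81, array([-0.256 , -0.0728])), ([137.0, 310.0], 0.65, array([-0.041,  0.001]))]
0.82 [-0.27822505 -0.09564305] [-0.21143599 -0.03893656]
0.73 [-0.23335479  0.0312673 ] [-0.16831853  0.07421157]
0.63 [-0.06415985 -0.01461247] [-0.02023618  0.01608231]
0.62 [-0.17362085 -0.11517544] [-0.11539324 -0.06116757]
```

View pics/w2.png

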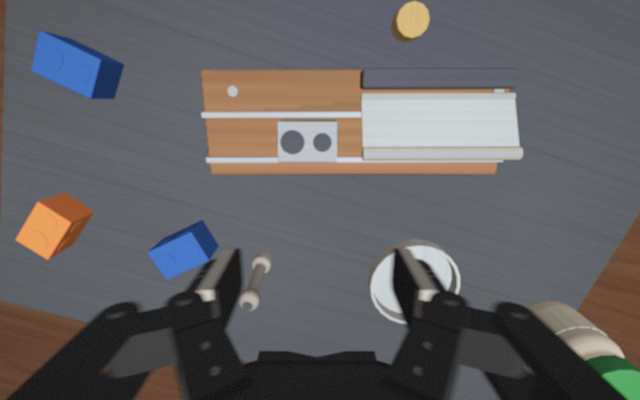

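The block now stands with its rear at X -64 mm and its front at -20 mm (pixels columns 278 to 338, row 142), and the frame agrees to about 1 mm. The fingers can straddle it at 80 mm opening, so I go down outside the free edge.

Scaled: 0.03 m / 0.6 = 0.05, -0.003 m / 0.6 = -0.005.

```bash

echo '[[-0.005,0.0033,0.05,0,0,0,0.08],[0,0,0.05,0,0,0,0.08],[0,0,0.05,0,0,0,0.08],[0,0,0.03,0,0,0,0.08],[0,0,0,0,0,0,0.08]]' | python3 -m crank
python3 -c "
from h import *
where();b=r.read_camera('scene');save(b,'s2.png')
s=where()
for d in (-.008,.005):
  for y in (-.04,.04):
    v=s['tool_pos']+np.r_[np.array([np.cos(AN),np.sin(AN)])*y,d];p=proj(b,v);print(d,y,p,'crop',(p[1]-270)*5,(p[0]-160)*5)
cv2.imwrite('pics/s2c.png',cv2.resize(b['image'][160:260,270:420,::-1],(750,500)))"
```

```text
time_s: 6.75
tool_pos: [0.5739, -0.0073, 0.0304]
orientation: [-0.003, -0.165, 0.986, -0.0]
ft_force: [-1.1, -0.1, -0.6]
grip_width: 0.0799
grip_force: 0.0
t 6.75 fix [-0.0324 -0.0472] z 0.0304 yaw 108.95 f [-1.05 -0.12 -0.62] w 0.0799
t 6.8 fix [-0.0326 -0.0486] z 0.0326 yaw 108.99 f [-0.32  0.05  0.64] w 0.08
-0.008 -0.04 (np.float64(215.88440008812287), np.float64(304.19322470158204)) crop 170.9661235079102 279.4220004406144
-0.008 0.04 (np.float64(224.605520735205), np.float64(336.59507368369134)) crop 332.9753684184567 323.027603676025
0.005 -0.04 (np.float64(211.41377566383), np.float64(303.95280546447844)) crop 169.76402732239222 257.06887831915
0.005 0.04 (np.float64(220.090478650051), np.float64(336.5903649369501)) crop 332.9518246847505 300.45239325025506
```

View pics/s2c.png

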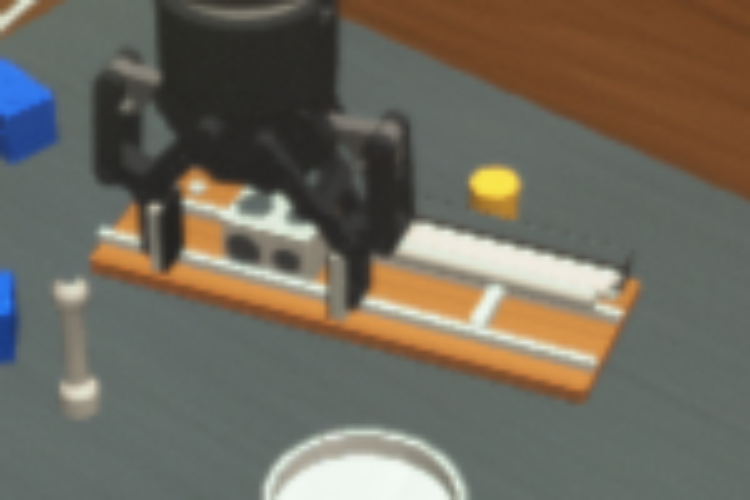

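The tips stand at crop (158,270) and (338,318), about 35 mm up, and clear of everything. I lower 7 mm, then move +Y to swing the flap open.

Scaled: 0.012 m / 0.6 = 0.02, 0.007 m / 0.6 = 0.0117.

```bash

echo '[[0,0,0.0117,0,0,0,0.08],[0.02,0,0,0,0,0,0.08],[0.02,0,0,0,0,0,0.08],[0.02,0,0,0,0,0,0.08],[0.02,0,0,0,0,0,0.08]]' | python3 -m crank
echo '[[0,0,0,0,0,0,0.08],[0,0,0,0,0,0,0.08],[0,0,0,0,0,0,0.08],[0,0,0,0,0,0,0.08]]' | python3 -m crank
python3 -c "
from h import *
where();b=r.read_camera('scene')
s=where()
cv2.imwrite('pics/s3c.png',cv2.resize(b['image'][160:260,270:420,::-1],(750,500)))"
```

```text
time_s: 7.22
tool_pos: [0.5349, -0.021, 0.0298]
orientation: [0.004, -0.165, 0.986, 0.0]
ft_force: [5.0, 1.7, 0.7]
grip_width: 0.08
grip_force: 2.3
time_s: 7.55
tool_pos: [0.533, -0.0215, 0.0281]
orientation: [0.001, -0.165, 0.986, 0.0]
ft_force: [3.2, 1.0, -0.3]
grip_width: 0.0802
grip_force: 1.9
t 7.55 fix [-0.0326 -0.0039] z 0.0281 yaw 109.03 f [ 3.15  1.04 -0.31] w 0.0802
t 7.6 fix [-0.0326 -0.0035] z 0.0278 yaw 109.02 f [ 3.87  0.71 -0.34] w 0.0802
```

View pics/s3c.png

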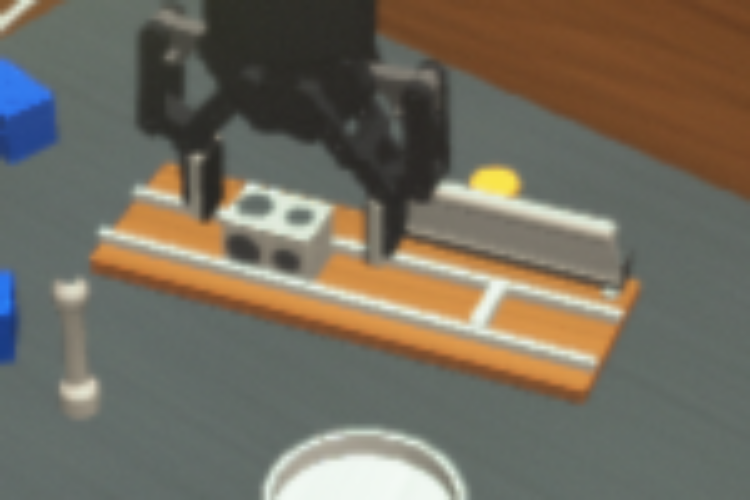

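The flap is wide open, held by the finger at crop (385,235), with the block still in front of it. Now I push along the lane.

Scaled: 0.006 m / 0.6 = 0.01, 0.002 m / 0.6 = 0.0033.

```bash

echo '[[0.0033,0.01,0,0,0,0,0.08],[0,0.01,0,0,0,0,0.08],[0,0.01,0,0,0,0,0.08],[0,0.01,0,0,0,0,0.08],[0,0.01,0,0,0,0,0.08]]' | python3 -m crank
echo '[[0,0.01,0,0,0,0,0.08],[0,0.01,0,0,0,0,0.08],[0,0.01,0,0,0,0,0.08],[0,0.01,0,0,0,0,0.08],[0,0.01,0,0,0,0,0.08]]' | python3 -m crank
echo '[[0,0.01,0,0,0,0,0.08],[0,0.01,0,0,0,0,0.08],[0,0.01,0,0,0,0,0.08],[0,0.005,0,0,0,0,0.08],[0,0,0,0,0,0,0.08]]' | python3 -m crank
python3 -c "
from h import *
where();b=r.read_camera('scene')
s=where()
cv2.imwrite('pics/s4c.png',cv2.resize(b['image'][160:260,270:420,::-1],(750,500)))"
```

```text
time_s: 8.02
tool_pos: [0.5199, 0.0058, 0.0273]
orientation: [-0.0, -0.165, 0.986, -0.0]
ft_force: [5.1, -2.3, 1.0]
grip_width: 0.0799
grip_force: 2.8
time_s: 8.43
tool_pos: [0.51, 0.0342, 0.0273]
orientation: [-0.0, -0.165, 0.986, -0.0]
ft_force: [5.6, -2.8, 0.5]
grip_width: 0.0799
grip_force: 2.8
time_s: 8.85
tool_pos: [0.5031, 0.0545, 0.0273]
orientation: [-0.0, -0.166, 0.986, -0.0]
ft_force: [3.6, 1.7, 0.4]
grip_width: 0.0799
grip_force: 1.9
t 8.85 fix [ 0.049  -0.0004] z 0.0273 yaw 109.06 f [3.57 1.74 0.41] w 0.0799
t 8.9 fix [ 0.049  -0.0005] z 0.0273 yaw 109.05 f [ 4.05  2.71 -0.41] w 0.0802
```

View pics/s4c.png

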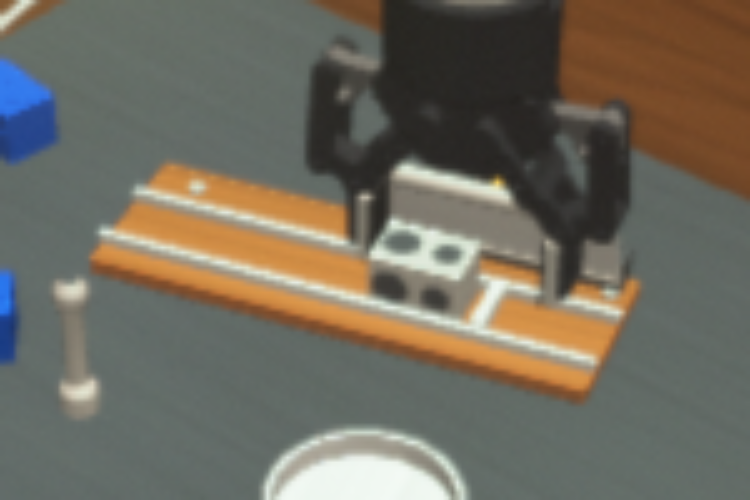

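The block at crop (425,265) is about 7 mm short of the stop bar (490,305), and the flap is still up. I push on gently until it meets the stop.

Scaled: 0.003 m / 0.6 = 0.005, 0.002 m / 0.6 = 0.0033.

```bash

echo '[[0,0.005,0,0,0,0,0.08],[0,0.0033,0,0,0,0,0.08],[0,0.0025,0,0,0,0,0.08],[0,0,0,0,0,0,0.08]]' | python3 -m crank
echo '[[0,0.0025,0,0,0,0,0.08],[0,0,0,0,0,0,0.08]]' | python3 -m crank
echo '[[0,0.0025,0,0,0,0,0.08],[0,0,0,0,0,0,0.08]]' | python3 -m crank
python3 -c "
from h import *
where()"
```

```text
time_s: 9.23
tool_pos: [0.5009, 0.06, 0.0273]
orientation: [-0.0, -0.165, 0.986, -0.0]
ft_force: [4.1, -0.6, 0.4]
grip_width: 0.0801
grip_force: 2.0
time_s: 9.4
tool_pos: [0.5008, 0.0606, 0.0276]
orientation: [-0.0, -0.165, 0.986, -0.001]
ft_force: [7.7, -7.1, 2.7]
grip_width: 0.0801
grip_force: 6.2
time_s: 9.57
tool_pos: [0.5006, 0.0609, 0.0279]
orientation: [-0.0, -0.166, 0.986, -0.001]
ft_force: [9.1, -14.8, 6.3]
grip_width: 0.0804
grip_force: 10.4
t 9.5667 fix [ 0.056  -0.0001] z 0.0279 yaw 109.05 f [  9.14 -14.85   6.29] w 0.0804
```

The push force rose to about 15 N with no further travel, at the X expected for home, so the block is against the stop. I back off, withdraw sideways and go up.

```bash

echo '[[0,-0.0067,0,0,0,0,0.08],[0,-0.0083,0,0,0,0,0.08],[-0.0133,0,0,0,0,0,0.08],[-0.0133,0,0,0,0,0,0.08],[-0.0167,0,0,0,0,0,0.08]]' | python3 -m crank
echo '[[-0.02,0,0,0,0,0,0.08],[-0.0233,0,0,0,0,0,0.08],[0,0,-0.05,0,0,0,0.08],[0,0,-0.0667,0,0,0,0.08],[0,0,-0.0667,0,0,0,0.08]]' | python3 -m crank
echo '[[-0.05,0,-0.0333,0,0,0,0.08],[-0.05,0,0,0,0,0,0.08],[-0.05,0,0,0,0,0,0.08],[0,0,0,0,0,0,0.08],[0,0,0,0,0,0,0.08]]' | python3 -m crank
python3 - <<'E'
from h import *
s=where();b=r.read_camera('scene')
s=r.read_state();w=r.read_camera("wrist");T=np.eye(4);T[:3,:3]=quatR(s["orientation"]).as_matrix();T[:3,3]=s["tool_pos"]
C=np.linalg.inv(T@np.array(w["T_tool_cam"]));w["R"]=C[:3,:3];w["t"]=C[:3,3]
c1=cv2.resize(b['image'][160:260,290:440,::-1],(750,500));cv2.imwrite('pics/f.png',c1)
for n,z in [("stop",.01),("flap_edge",.056),("block",.01),("dish",0),("punch",0),("ring_blank",0)]:
    A=r.tip_of(w,n);print(n,[(round(x["confidence"],2),F(atz(w,x["location"],z)).round(4)) for x in A[:3]])
E
```

```text
time_s: 9.98
tool_pos: [0.5271, 0.0626, 0.0269]
orientation: [-0.001, -0.165, 0.986, -0.0]
ft_force: [0.0, -0.3, 0.7]
grip_width: 0.0801
grip_force: 0.0
time_s: 10.4
tool_pos: [0.5509, 0.071, 0.1368]
orientation: [-0.003, -0.165, 0.986, -0.001]
ft_force: [0.9, 1.5, -0.1]
grip_width: 0.0802
grip_force: 0.0
time_s: 10.82
tool_pos: [0.6375, 0.101, 0.1556]
orientation: [-0.002, -0.165, 0.986, -0.0]
ft_force: [0.1, -1.0, -0.2]
grip_width: 0.0804
grip_force: 0.0
t 10.8167 fix [ 0.0493 -0.1426] z 0.1556 yaw 108.98 f [ 0.09 -1.04 -0.18] w 0.0804
stop [(0.91, array([0.0574, 0.0019]))]
flap_edge []
block [(0.97, array([-0.1498, -0.0964])), (0.74, array([ 0.0377, -0.0003]))]
dish [(0.93, array([ 0.052 , -0.1337]))]
punch [(0.79, array([-0.0855, -0.1152])), (0.29, array([ 0.1985, -0.1965]))]
ring_blank [(0.16, array([ 0.1963, -0.1961]))]
```

View pics/f.png

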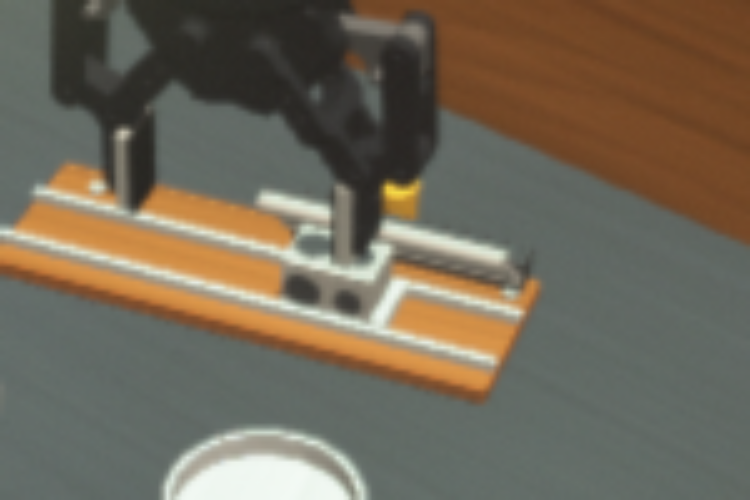

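The block's front touches the stop bar at crop (385,290), with its origin measured at X +37.7 mm. The flap lies down on the block, and the dish, slug and punch are in place. The gripper is high and clear.

```bash
python3 -c "
from h import *
print(r.hand_in())"
```

```text
the job is handed in; nothing more can be done
None
```

I handed the job in (no verdict came back): the block is home against the end stop (origin measured at X +37.7 mm, home is +38), the flap is down on it, the gripper is clear, and the dish, slug and punch look undisturbed.

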